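# Square a painting panel into the jig

### The job

Square up the small painting panel in the wooden corner jig: push it along the desk, never lifting it, until one long edge lies flush against the long fence and its end lies flush against the short end fence. The metal sliding stop on the long fence must also be pushed along until it rests against the panel's other end, so the panel is boxed in. Leave the paint jar, the tape roll and the eraser where they are.

Things in the scene. Friction and masses are not known exactly. Their poses are not given: they have to be found in the camera images.
- panel: Loose wooden painting panel lying flat, painted face (blue-green and pale bands) up: 100 mm along its x, 150 along its y, 24 thick, solid sides, 0.15 to 0.33 kg. Origin: centre of its underside; z up. It starts about 20 to 70 mm off each fence, on the jig's open side, turned at most 18 degrees from it.
- jig_corner (a point): On the desk at the inside corner of the fixed L-shaped wooden jig; axes are the jig's (yaw within 12 degrees of the world's). Long fence: inner face x = 0, from y = 0 to -335 mm. Short end fence: inner face y = 0, from x = 0 to -125 mm. Fences 18 mm high, 22 thick. The panel's home is its centre at x = -50, y = -75 mm, its axes parallel to these.
- stop_face (a point): Centre of the +y end face of the lower lip of the aluminium sliding stop, 13 mm to -x of the long fence's face, 12.5 mm up; axes as jig_corner. The stop, 40 mm long in y (back face 40 mm to -y of here), rides on the fence: jig x -24 to 24, z 20 to 42 mm; lip x -24 to -2, z 3 to 22 mm; 16 mm thumb screw on top, to z 53 mm.
- stop (a joint): Travel of the sliding stop along the long fence, m, 0 to 0.15: grows towards the end fence (jig +y). Starts between 0 and 0.03; its end face is at jig y = -260 mm at 0. Sliding takes about 1.5 N, a little more when fast; it stays where it is left.
- jar: Paint jar, 44 mm across, 65 mm tall, upright; origin at the centre of its underside. Leave alone.
- tape: Roll of masking tape lying flat, 60 mm across, 25 mm tall; origin at the centre of its underside. Leave alone.
- eraser: White block eraser 30 x 60 x 20 mm; origin at the centre of its underside. Leave alone.

How it is judged:
By the outcome, as a careful person would: the job done as asked, in the order asked, and still so for the second after the job is handed in, with the robot touching nothing.
It also fails if it takes over 72 s, if anything falls off the work surface, if the arm or the gripper's body presses on something with over 40 N, if the wrist force passes 120 N, or if a joint passes its speed limit or range.

### The arm

A 7-joint arm with a two-finger parallel gripper is mounted at the origin on the work surface. World frame = base frame: x ahead of the robot, y to its left, z up, the work surface at z = 0. Lengths are in m, angles in rad, forces in N, time in s.
With the tool pointing down it reaches from about 0.425 to 0.925 m from the base axis. Payload 6.8 kg.
Tool frame: the origin (TCP) lies between the finger pads; the fingertips stand 11 mm ahead of it and the grasp point (between the pads) lies 8 mm behind it; z points along the fingers, y is the line along which they close (so a half turn about z gives the same grasp; the last joint's range is limited). The gripper opens to 85 mm and grips with 20 to 120 N. Pads are 22 mm wide; open, the fingers measure 114 mm over their backs; the gripper's body (76 mm by 85 mm) begins 54 mm behind the grasp point. The pads swing forward as they close: fully open they stand 13 mm farther back than shut.
Start: joints at [-1.273, 0.477, 0.022, 1.555, -0.011, 1.109, -0.083], TCP at [0.266, 0.62, 0.242] pointing down, gripper open.
Joint ranges: [-2.96, 2.96], [-0.34, 2.1], [-1.41, 1.46], [0.24, 2.44], [-1.37, 4.51], [0.17, 1.92], [-2.96, 2.96]. Speed limits (rad/s): [2.39, 2.39, 3.14, 3.14, 3.14, 3.14, 3.14].

### API

Orientations are given as a rotation vector (axis times angle).
In Python, from bench import r gives the robot as it stands.
- The arm moves only by the tool send_rows, never from a script. Its argument "deltas" is a list of rows, each an object of numbers: "dx", "dy", "dz": the shift along the world's x, y, z in mm; "rx", "ry", "rz": the turn, a rotation vector about the world's x, y, z in degrees. A call has 1 to 5 rows; each row is the pose to reach, as a shift and turn from the pose commanded when the call began; what a row does not reach only later rows make up. A row lasts 1/12 s, in which the tool goes at most 41.7 mm and 7.16 degrees, less where a joint would pass 70% of its speed; a pose out of reach is approached as far as the arm can. A call with a gripper value outside its range is refused whole. "jaw" is the finger opening in mm, from 0 to 85.4, set as the call begins (left out, the last holds). The fingers move at their own pace and stop on an object; "newtons" is the grip in N (left out, the last holds). Time passes only in rows, so rows that repeat a pose let the fingers close. It gives the time, the measured TCP pose, the force, the opening and the grip force at its end, in the units of the state.
- r.get_obs(): the state, without advancing time (a new reading comes with each control period).
- r.grab_frame(name): name is "side" or "top"; returns a dict with "frame" (480x640x3 uint8, blue, green, red), "z_map" (480x640 float32, m along the optical axis (not along the pixel's ray), 0 where there is no reading), "vertical_fov" (degrees; the focal length in pixels is half the picture's height over the tangent of half this angle, whatever the lens; pixels are square), "cx", "cy" (the principal point, pixels), "xyz" and "orientation" of the camera in the world. Camera axes: x right, y down, z forward; pixel columns grow to the right and rows downward; lengths in m; the calibration is good to about 2 mm. A picture is of the moment at which its call begins.
- r.hand_in(): hands the job in; it is judged then, once.
The state is a dict: "clock": time; "joints": joint angles; "qvel": joint speeds; "tau": joint torques, N m; "tcp_pos": TCP position; "orientation": TCP orientation; "contact_force": force on the tool from outside, world axes, zero at the start; "moment": the same for the moment, N m; "grip_width": finger opening in m; "gripper_force": force on a finger pad.
Only numpy, scipy, OpenCV 4.12 (cv2) and the standard library are available. Lean on these libraries where they do the work, as an engineer would, in place of code of your own. Each camera call takes 0.05 s, during which the arm holds its last target. There are 200 camera calls.

## Working session

There is one attempt and no reset: what is moved stays moved. The work goes in short steps, Python scripts to look and compute and a tool call to move; the robot and the scene stay as the last step left them, time stands still between calls to the robot, and variables do not carry over. Pictures are saved under pics/ and viewed, at most 10 in all, crops included, and the job is handed in when it is done.

Besides the shell and the picture viewer there is one more tool, called as name([rows], argument=value, ...), one row to a line, values as JSON. send_rows: Moves the arm, as the interface text tells. Its arguments: {"type":"object","properties":{"deltas":{"type":"array","items":{"type":"object","properties":{"dx":{"type":"number"},"dy":{"type":"number"},"dz":{"type":"number"},"rx":{"type":"number"},"ry":{"type":"number"},"rz":{"type":"number"}}}},"jaw":{"type":"number"},"newtons":{"type":"number"}},"required":["deltas"]}

```bash
mkdir -p pics
cat > h.py <<'E'
import numpy as np,cv2
from scipy.spatial.transform import Rotation as R
from bench import r
def rot(o):
    o=np.array(o,float)
    return o if o.shape==(3,3) else (R.from_rotvec(o).as_matrix() if o.size==3 else R.from_quat(o).as_matrix())
def look(name,fn=None):
    f=r.grab_frame(name)
    if fn: cv2.imwrite('pics/'+fn,f['frame'])
    z=f['z_map'];fl=240/np.tan(np.radians(f['vertical_fov'])/2)
    v,u=np.mgrid[:480,:640]
    P=np.stack([(u-f['cx'])/fl*z,(v-f['cy'])/fl*z,z],-1)@rot(f['orientation']).T+np.array(f['xyz'])
    P[z==0]=np.nan
    return f,P
E
python3 - <<'E'
from h import *
for n in('top','side'):
    f,P=look(n,n+'0.png');print(n,f['xyz'],f['orientation'],f['vertical_fov']);np.save(n+'0.npy',P)
print(r.get_obs())
E
```

```text
top [0.42917663 0.01255068 1.31175966] [-2.14926201  2.19652468 -0.12672104] 42.43578539026245
side [ 0.30093978 -0.64815015  0.76303146] [-2.32928039  0.40826249 -0.19848342] 49.321527315527334
{'clock': 0.1, 'joints': array([-1.27309741,  0.47777943,  0.02232683,  1.55635481, -0.0115185 ,
        1.10927681, -0.08315076]), 'qvel': array([ 0.00206493, -0.00180718,  0.00050785, -0.00277094, -0.0001192 ,
       -0.00056954, -0.00156992]), 'tau': array([ 4.46368911e-03, -5.97765791e+01,  1.61375508e+00, -2.81955618e+01,
        1.28450379e-02,  5.16159256e-03,  2.96924362e-06]), 'tcp_pos': array([0.26625018, 0.6197106 , 0.24138009]), 'orientation': array([-6.33052436e-01, -3.07690238e+00,  2.62854566e-03]), 'contact_force': array([-0.08676445, -0.98660295,  0.82876197]), 'moment': array([ 0.00054708,  0.01412887, -0.06731348]), 'gripper_force': 0.0, 'grip_width': 0.08562027466677309}
```

View pics/top0.png

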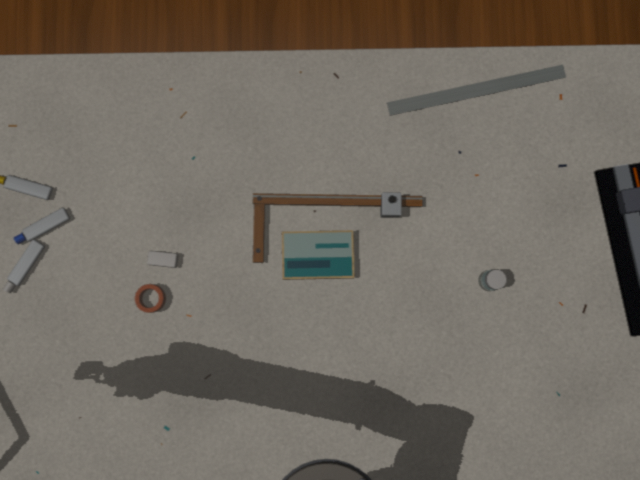

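View pics/side0.png

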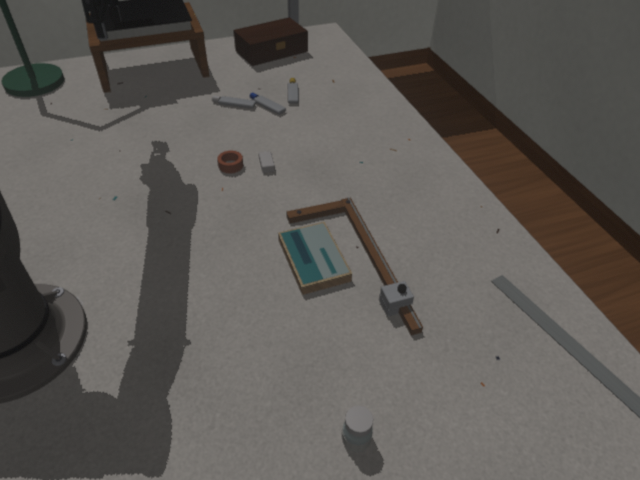

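Top view: the long fence runs along v≈201 (u 255–424), the end fence along u≈260 (v 195–262). The panel is centred near (320,255) and the stop near (391,204). The jar is at (495,280), the eraser at (162,259) and the tape at (150,298). The side view agrees.

```bash
cat >> h.py <<'E'
def plane(f,uv,h):
    fl=240/np.tan(np.radians(f['vertical_fov'])/2);uv=np.atleast_2d(uv)
    d=np.c_[(uv[:,0]-f['cx'])/fl,(uv[:,1]-f['cy'])/fl,np.ones(len(uv))]@rot(f['orientation']).T
    c=np.array(f['xyz']);return (c+d*((h-c[2])/d[:,2])[:,None])[:,:2]
def panel(f,box=(265,210,385,300)):
    """panel centre & yaw (of its long axis) from colour in top view"""
    u0,v0,u1,v1=box;b=f['frame'][v0:v1,u0:u1].astype(int)
    m=((b[...,0]-b[...,2]>5)).astype(np.uint8)
    n,l,s,c=cv2.connectedComponentsWithStats(cv2.morphologyEx(m,cv2.MORPH_CLOSE,np.ones((5,5))))
    k=1+np.argmax(s[1:,4]);v,u=np.where(l==k)
    q=plane(f,np.c_[u+u0,v+v0],.024)
    rc=cv2.minAreaRect((q*1000).astype(np.float32));return rc
E
python3 - <<'E'
from h import *
P=np.load('top0.npy');f,_=look('top')
z=P[...,2];print('table z',np.nanmedian(z[300:330,300:400]),np.nanstd(z[300:330,250:300]))
print('panel color',panel(f))
def reg(u0,v0,u1,v1,lo,hi):
    p=P[v0:v1,u0:u1].reshape(-1,3);return p[(p[:,2]>lo)&(p[:,2]<hi)]
def rect(p):return cv2.minAreaRect((p[:,:2]*1000).astype(np.float32)),len(p),np.median(p[:,2])
print('panel d',rect(reg(270,220,370,290,.018,.03)))
a=reg(275,190,375,212,.010,.025);print('long',rect(a))
print('long fit',np.polyfit(a[:,1],a[:,0],1))
print('short',rect(reg(245,190,275,270,.010,.025)))
print('stop',rect(reg(375,185,410,225,.03,.047)))
print('full fence',rect(reg(245,190,430,214,.010,.025)))
print('jar',rect(reg(475,260,520,300,.05,.08)))
b=f['frame']
for v in (190,194,196,198,200,202,204,206,208):print(v,b[v,330],z[v,330].round(4))
for u in range(250,274,2):print(u,b[235,u],z[235,u].round(4))
E
```

```text
table z 0.00022899691283717605 0.002575018971095529
panel color ((540.8229370117188, 7.433868408203125), (139.96559143066406, 88.10789489746094), 88.79505157470703)
panel d (((542.9043579101562, 7.417724609375), (149.53335571289062, 100.80475616455078), 89.66448211669922), 3313, np.float64(0.02463183408742564))
long (((659.994873046875, -10.071601867675781), (210.826416015625, 23.399099349975586), 87.98706817626953), 1064, np.float64(0.017934306883753526))
long fit [0.03471701 0.65968095]
short (((602.5271606445312, 121.25332641601562), (45.241004943847656, 147.67311096191406), 88.23053741455078), 850, np.float64(0.01812263731346664))
stop (((644.236328125, -147.16712951660156), (39.66556930541992, 49.276275634765625), 88.61122131347656), 418, np.float64(0.042119667450216225))
full fence (((648.6515502929688, -36.51594543457031), (357.79058837890625, 44.20472717285156), 87.97217559814453), 1686, np.float64(0.017962764145036725))
jar (((480.6665954589844, -351.56427001953125), (40.37245559692383, 36.94900894165039), 85.94290924072266), 328, np.float64(0.06451809033389533))
190 [113 121 125] 0.003
194 [ 80  93 105] 0.0145
196 [73 82 90] 0.0159
198 [56 71 89] 0.0145
200 [40 62 88] 0.0174
202 [39 61 86] 0.02
204 [40 54 74] 0.0187
206 [103 111 116] -0.002
208 [115 124 128] 0.0048
250 [117 125 129] -0.0008
252 [109 118 125] -0.0022
254 [52 71 95] 0.0214
256 [43 63 89] 0.0208
258 [43 64 90] 0.0168
260 [43 64 89] 0.0167
262 [41 60 82] 0.022
264 [54 61 66] 0.0032
266 [69 73 77] -0.0012
268 [80 85 89] -0.0072
270 [114 122 126] 0.0001
272 [116 124 128] -0.0016
```

send_rows([
  {"dx":60,"dy":-195,"rz":21.3},
  {"dx":60,"dy":-195,"rz":21.3},
  {"dx":60,"dy":-195,"rz":21.3},
  {"dx":60,"dy":-195,"rz":21.3},
  {"dx":60,"dy":-195,"rz":21.3},
], jaw=55)

```text
$.deltas[0]: bad value
```

send_rows([
  {"dx":60,"dy":-195},
  {"dx":60,"dy":-195},
  {"dx":60,"dy":-195},
  {"dx":60,"dy":-195},
  {"dx":60,"dy":-195},
])

```text
$.deltas[0]: bad value
```

send_rows([
  {"dx":69,"dy":-223},
  {"dx":69,"dy":-223},
  {"dx":69,"dy":-223},
  {"dx":69,"dy":-223},
  {"dx":69,"dy":-223},
])

```text
$.deltas[0]: bad value
```

send_rows([
  {"dx":12,"dy":-38,"dz":0,"rx":0,"ry":0,"rz":5},
  {"dx":24,"dy":-76,"dz":0,"rx":0,"ry":0,"rz":10},
  {"dx":36,"dy":-114,"dz":0,"rx":0,"ry":0,"rz":15},
  {"dx":48,"dy":-152,"dz":0,"rx":0,"ry":0,"rz":20},
  {"dx":60,"dy":-190,"dz":0,"rx":0,"ry":0,"rz":21.3},
], jaw=55)

```text
clock: 0.57
tcp_pos: [0.3267, 0.4281, 0.242]
orientation: [-0.046, -3.141, 0.001]
contact_force: [0.6, 0.3, 0.4]
grip_width: 0.055
gripper_force: 0.0
```

send_rows([
  {"dx":60,"dy":-195,"dz":0,"rx":0,"ry":0,"rz":-0.3},
  {"dx":60,"dy":-195,"dz":0,"rx":0,"ry":0,"rz":-0.3},
  {"dx":60,"dy":-195,"dz":0,"rx":0,"ry":0,"rz":-0.3},
  {"dx":60,"dy":-195,"dz":0,"rx":0,"ry":0,"rz":-0.3},
  {"dx":60,"dy":-195,"dz":0,"rx":0,"ry":0,"rz":-0.3},
])

```text
clock: 0.98
tcp_pos: [0.3866, 0.2324, 0.2423]
orientation: [-0.063, -3.141, 0.0]
contact_force: [1.1, -0.4, 0.4]
grip_width: 0.0549
gripper_force: 0.0
```

send_rows([
  {"dx":66,"dy":-198,"dz":0,"rx":0,"ry":0,"rz":0},
  {"dx":66,"dy":-198,"dz":0,"rx":0,"ry":0,"rz":0},
  {"dx":66,"dy":-198,"dz":0,"rx":0,"ry":0,"rz":0},
  {"dx":66,"dy":-225,"dz":0,"rx":0,"ry":0,"rz":0},
  {"dx":66,"dy":-225,"dz":0,"rx":0,"ry":0,"rz":0},
])

```text
clock: 1.4
tcp_pos: [0.4461, 0.0337, 0.2425]
orientation: [0.062, 3.141, 0.0]
contact_force: [1.6, 0.3, 0.7]
grip_width: 0.0553
gripper_force: 0.0
```

send_rows([
  {"dx":0,"dy":-20,"dz":-190,"rx":0,"ry":0,"rz":0},
  {"dx":0,"dy":-20,"dz":-190,"rx":0,"ry":0,"rz":0},
  {"dx":0,"dy":-20,"dz":-190,"rx":0,"ry":0,"rz":0},
  {"dx":0,"dy":-20,"dz":-190,"rx":0,"ry":0,"rz":0},
  {"dx":0,"dy":-20,"dz":-190,"rx":0,"ry":0,"rz":0},
])

```text
clock: 1.82
tcp_pos: [0.444, 0.0149, 0.049]
orientation: [-0.062, -3.137, 0.002]
contact_force: [0.5, 0.4, -0.6]
grip_width: 0.0548
gripper_force: 0.0
```

Run:
```python
from h import *
f,P=look('side','side1.png');o=r.get_obs();print(o['tcp_pos'],o['contact_force'])
cv2.imwrite('pics/side1c.png',cv2.resize(f['frame'][130:350,200:460],None,fx=3,fy=2.7))
p=P.reshape(-1,3);t=o['tcp_pos']
m=(abs(p[:,0]-t[0])<.03)&(abs(p[:,1]-t[1])<.08)&(p[:,2]>.012)&(p[:,2]<.15);print(m.sum(),np.sort(p[m,2])[:60:4].round(3))
```

```text
[0.44214443 0.01438807 0.04650641] [-1.49514736e+00  5.54986176e-04 -2.20707558e+00]
844 [0.04  0.043 0.046 0.047 0.049 0.049 0.05  0.051 0.052 0.052 0.053 0.054
 0.055 0.055 0.057]
```

View pics/side1c.png

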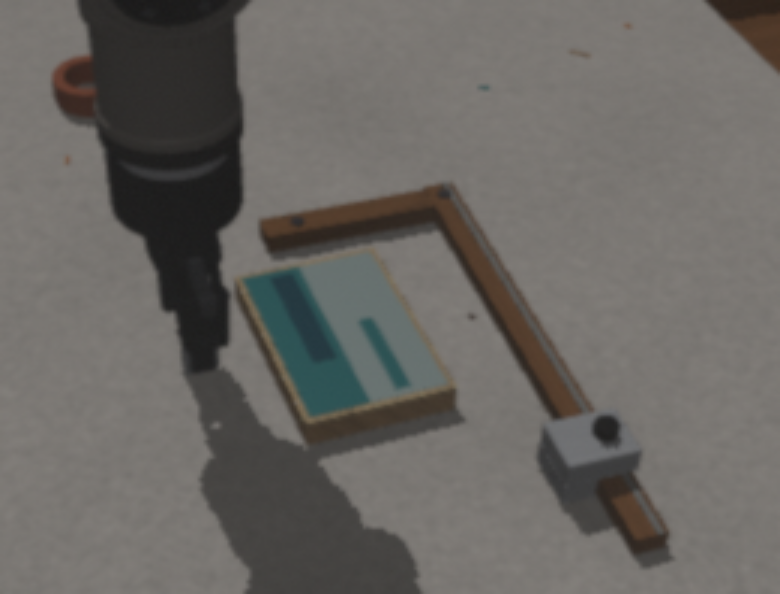

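Side view crop: the fingertips are at about (205,365), beside the panel's near long edge and clear of it. Now I lower them and push.

send_rows([
  {"dx":5,"dy":-6,"dz":-20,"rx":0,"ry":0,"rz":0},
  {"dx":10,"dy":-6,"dz":-33,"rx":0,"ry":0,"rz":0},
  {"dx":15,"dy":-6,"dz":-33,"rx":0,"ry":0,"rz":0},
  {"dx":15,"dy":-6,"dz":-33,"rx":0,"ry":0,"rz":0},
  {"dx":15,"dy":-6,"dz":-33,"rx":0,"ry":0,"rz":0},
])

```text
clock: 2.28
tcp_pos: [0.4621, 0.01, 0.0205]
orientation: [0.061, 3.139, 0.001]
contact_force: [-0.3, 0.2, -0.4]
grip_width: 0.0549
gripper_force: 0.0
```

send_rows([
  {"dx":10,"dy":0,"dz":-5,"rx":0,"ry":0,"rz":0},
  {"dx":18,"dy":-0.5,"dz":-5,"rx":0,"ry":0,"rz":0},
  {"dx":26,"dy":-1,"dz":-5,"rx":0,"ry":0,"rz":0},
  {"dx":34,"dy":-1,"dz":-5,"rx":0,"ry":0,"rz":0},
  {"dx":42,"dy":-1.5,"dz":-5,"rx":0,"ry":0,"rz":0},
])

```text
clock: 2.7
tcp_pos: [0.5039, 0.0083, 0.0145]
orientation: [-0.062, -3.141, -0.0]
contact_force: [-2.1, 0.2, 2.2]
grip_width: 0.0549
gripper_force: 0.9
```

send_rows([
  {"dx":5,"dy":0,"dz":0,"rx":0,"ry":0,"rz":0},
  {"dx":10,"dy":0,"dz":0,"rx":0,"ry":0,"rz":0},
  {"dx":15,"dy":-0.5,"dz":0,"rx":0,"ry":0,"rz":0},
  {"dx":20,"dy":-1,"dz":0,"rx":0,"ry":0,"rz":0},
  {"dx":25,"dy":-1,"dz":0,"rx":0,"ry":0,"rz":0},
])

```text
clock: 3.12
tcp_pos: [0.5284, 0.0071, 0.0142]
orientation: [-0.062, -3.141, 0.0]
contact_force: [-1.5, -0.1, -0.5]
grip_width: 0.0551
gripper_force: 0.5
```

send_rows([
  {"dx":3,"dy":0,"dz":0,"rx":0,"ry":0,"rz":0},
  {"dx":5,"dy":0,"dz":0,"rx":0,"ry":0,"rz":0},
  {"dx":7,"dy":0,"dz":0,"rx":0,"ry":0,"rz":0},
  {"dx":8,"dy":0,"dz":0,"rx":0,"ry":0,"rz":0},
  {"dx":8,"dy":0,"dz":0,"rx":0,"ry":0,"rz":0},
])

```text
clock: 3.53
tcp_pos: [0.5364, 0.0073, 0.0143]
orientation: [0.062, 3.14, 0.0]
contact_force: [-0.5, -0.3, 0.3]
grip_width: 0.0548
gripper_force: 0.1
```

send_rows([
  {"dx":1,"dy":0,"dz":0,"rx":0,"ry":0,"rz":0},
  {"dx":2,"dy":0,"dz":0,"rx":0,"ry":0,"rz":0},
  {"dx":2,"dy":0,"dz":0,"rx":0,"ry":0,"rz":0},
])

```text
clock: 3.78
tcp_pos: [0.5382, 0.0073, 0.0143]
orientation: [0.062, 3.141, 0.0]
contact_force: [-0.4, 0.2, 0.2]
grip_width: 0.0549
gripper_force: 0.5
```

send_rows([
  {"dx":1,"dy":0,"dz":0,"rx":0,"ry":0,"rz":0},
  {"dx":2,"dy":0,"dz":0,"rx":0,"ry":0,"rz":0},
  {"dx":3,"dy":0,"dz":0,"rx":0,"ry":0,"rz":0},
  {"dx":3,"dy":0,"dz":0,"rx":0,"ry":0,"rz":0},
])

```text
clock: 4.12
tcp_pos: [0.5387, 0.0072, 0.0139]
orientation: [-0.061, -3.136, 0.0]
contact_force: [-7.9, 0.1, 4.6]
grip_width: 0.055
gripper_force: 3.5
```

Run:
```python
from h import *
f,P=look('top')
cv2.imwrite('pics/top2.png',cv2.resize(f['frame'][170:310,230:440],None,fx=3.8,fy=3.8))
print(panel(f,(265,205,372,300)),r.get_obs()['contact_force'])
```

```text
((625.259765625, -10.590705871582031), (159.00376892089844, 74.23492431640625), 62.42854690551758) [-6.77100269 -0.27939448  5.00645948]
```

View pics/top2.png

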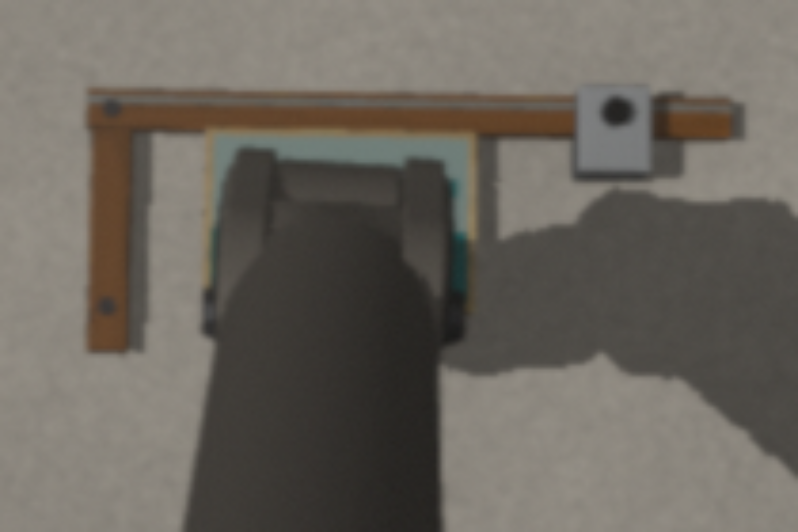

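Top crop: the panel's upper edge (v≈130) lies along the fence face, and the 8 N reaction confirms contact. The gap to the end fence is still open. Next I go to the −y end.

send_rows([
  {"dx":-8,"dy":0,"dz":0,"rx":0,"ry":0,"rz":0},
  {"dx":-18,"dy":0,"dz":10,"rx":0,"ry":0,"rz":0},
  {"dx":-18,"dy":0,"dz":40,"rx":0,"ry":0,"rz":0},
  {"dx":-18,"dy":0,"dz":75,"rx":0,"ry":0,"rz":0},
  {"dx":-18,"dy":0,"dz":75,"rx":0,"ry":0,"rz":0},
])

```text
clock: 4.58
tcp_pos: [0.5271, 0.0072, 0.0946]
orientation: [0.063, 3.131, 0.002]
contact_force: [0.4, 1.1, 0.5]
grip_width: 0.0555
gripper_force: 0.0
```

send_rows([
  {"dx":18,"dy":-35,"dz":0,"rx":0,"ry":0,"rz":0},
  {"dx":36,"dy":-70,"dz":0,"rx":0,"ry":0,"rz":0},
  {"dx":54,"dy":-105,"dz":0,"rx":0,"ry":0,"rz":0},
  {"dx":73,"dy":-105,"dz":0,"rx":0,"ry":0,"rz":0},
  {"dx":73,"dy":-105,"dz":0,"rx":0,"ry":0,"rz":0},
], jaw=0)

```text
clock: 5.0
tcp_pos: [0.6002, -0.1012, 0.0902]
orientation: [0.068, 3.135, -0.003]
contact_force: [0.6, 1.5, -0.1]
grip_width: 0.0002
gripper_force: 0.0
```

Run:
```python
from h import *
f,P=look('side');o=r.get_obs();t=o['tcp_pos'];print(t,o['grip_width'],o['contact_force'])
p=P.reshape(-1,3)
m=(abs(p[:,0]-t[0])<.03)&(abs(p[:,1]-t[1])<.08)&(p[:,2]>.055)&(p[:,2]<.10);q=p[m];print(len(q),np.sort(q[:,2])[:40:4].round(3));print(np.percentile(q[:,0],[0,2,50,98,100]),np.percentile(q[:,1],[0,2,50,98,100]))
f,P=look('top');q=P[195:285,265:375].reshape(-1,3);q=q[(q[:,2]>.02)&(q[:,2]<.03)]
print(len(q),np.percentile(q[:,0],[1,99]),np.percentile(q[:,1],[1,99]))
```

```text
[ 0.59823425 -0.09926829  0.08955065] -0.00010147532284299846 [-0.68281744  0.04217596 -0.94612644]
90 [0.077 0.081 0.083 0.085 0.086 0.088 0.088 0.089 0.09  0.09 ]
[0.58912385 0.58945818 0.59397048 0.60770572 0.60824218] [-0.11601011 -0.11534839 -0.10931731 -0.09542323 -0.0922069 ]
3010 [0.55019967 0.66720167] [-0.06175966  0.08212156]
```

send_rows([
  {"dx":-1,"dy":0,"dz":-30,"rx":0,"ry":0,"rz":0},
  {"dx":-1,"dy":0,"dz":-55,"rx":0,"ry":0,"rz":0},
  {"dx":-1,"dy":0,"dz":-71,"rx":0,"ry":0,"rz":0},
  {"dx":-1,"dy":0,"dz":-71,"rx":0,"ry":0,"rz":0},
  {"dx":-1,"dy":2,"dz":-71,"rx":0,"ry":0,"rz":0},
])

```text
clock: 5.52
tcp_pos: [0.5939, -0.0955, 0.0179]
orientation: [-0.061, -3.139, 0.0]
contact_force: [0.1, -0.2, 0.2]
grip_width: 0.0006
gripper_force: 0.0
```

send_rows([
  {"dx":0,"dy":6,"dz":0,"rx":0,"ry":0,"rz":0},
  {"dx":0.3,"dy":11,"dz":0,"rx":0,"ry":0,"rz":0},
  {"dx":0.5,"dy":16,"dz":0,"rx":0,"ry":0,"rz":0},
  {"dx":0.7,"dy":21,"dz":0,"rx":0,"ry":0,"rz":0},
  {"dx":0.9,"dy":26,"dz":0,"rx":0,"ry":0,"rz":0},
])

```text
clock: 5.93
tcp_pos: [0.5966, -0.0694, 0.0192]
orientation: [0.062, 3.139, -0.0]
contact_force: [0.9, -1.7, 0.6]
grip_width: 0.0001
gripper_force: 0.9
```

send_rows([
  {"dx":0.2,"dy":5,"dz":0,"rx":0,"ry":0,"rz":0},
  {"dx":0.4,"dy":10,"dz":0,"rx":0,"ry":0,"rz":0},
  {"dx":0.5,"dy":14,"dz":0,"rx":0,"ry":0,"rz":0},
  {"dx":0.6,"dy":17,"dz":0,"rx":0,"ry":0,"rz":0},
  {"dx":0.7,"dy":19,"dz":0,"rx":0,"ry":0,"rz":0},
])

```text
clock: 6.35
tcp_pos: [0.5967, -0.0502, 0.0183]
orientation: [-0.061, -3.141, -0.0]
contact_force: [-0.1, -2.4, 1.5]
grip_width: 0.0002
gripper_force: 1.0
```

send_rows([
  {"dx":0,"dy":1.5,"dz":0,"rx":0,"ry":0,"rz":0},
  {"dx":0,"dy":3,"dz":0,"rx":0,"ry":0,"rz":0},
  {"dx":0,"dy":4,"dz":0,"rx":0,"ry":0,"rz":0},
  {"dx":0,"dy":5,"dz":0,"rx":0,"ry":0,"rz":0},
])

```text
clock: 6.68
tcp_pos: [0.5966, -0.0459, 0.0183]
orientation: [-0.062, -3.141, 0.0]
contact_force: [0.5, -1.6, 1.1]
grip_width: 0.0002
gripper_force: 0.9
```

send_rows([
  {"dx":0,"dy":1,"dz":0,"rx":0,"ry":0,"rz":0},
  {"dx":0,"dy":2,"dz":0,"rx":0,"ry":0,"rz":0},
  {"dx":0,"dy":3,"dz":0,"rx":0,"ry":0,"rz":0},
  {"dx":0,"dy":3,"dz":0,"rx":0,"ry":0,"rz":0},
])

```text
clock: 7.02
tcp_pos: [0.5971, -0.0443, 0.0184]
orientation: [0.064, 3.14, -0.003]
contact_force: [2.2, -5.2, -0.3]
grip_width: -0.0002
gripper_force: 2.7
```

send_rows([
  {"dx":0,"dy":1,"dz":0,"rx":0,"ry":0,"rz":0},
  {"dx":0,"dy":2,"dz":0,"rx":0,"ry":0,"rz":0},
  {"dx":0,"dy":2,"dz":0,"rx":0,"ry":0,"rz":0},
])

```text
clock: 7.27
tcp_pos: [0.5975, -0.0441, 0.0186]
orientation: [0.066, 3.139, -0.005]
contact_force: [1.0, -9.2, -1.4]
grip_width: -0.0002
gripper_force: 4.5
```

Run:
```python
from h import *
f,P=look('top')
cv2.imwrite('pics/top3.png',cv2.resize(f['frame'][180:280,245:410],None,fx=4.8,fy=4.8,interpolation=cv2.INTER_CUBIC))
print(r.get_obs()['contact_force'])
```

```text
[ 2.15127283e+00 -8.98039112e+00 -2.18059486e-03]
```

View pics/top3.png

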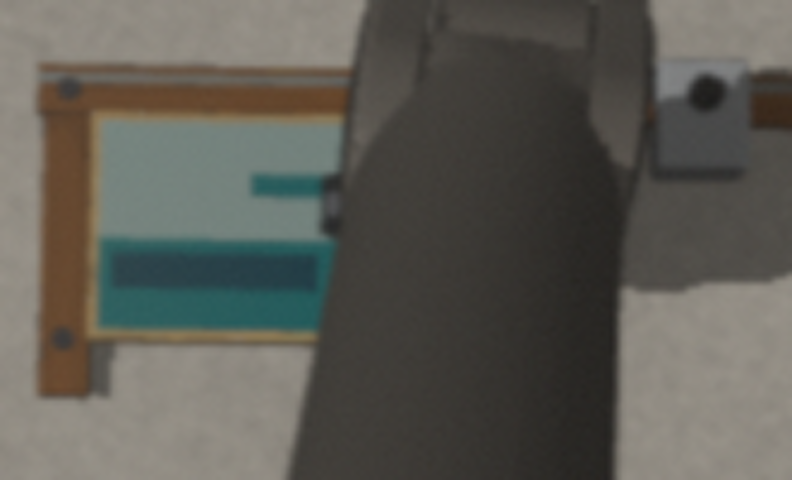

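Top crop: the panel's left end (u≈90) sits against the end fence and its top edge (v≈112) against the long fence. I'll back off, re-seat it gently in x, then do the stop.

send_rows([
  {"dx":0,"dy":-8,"dz":0,"rx":0,"ry":0,"rz":0},
  {"dx":0,"dy":-14,"dz":5,"rx":0,"ry":0,"rz":0},
  {"dx":0,"dy":-14,"dz":40,"rx":0,"ry":0,"rz":0},
  {"dx":0,"dy":-14,"dz":70,"rx":0,"ry":0,"rz":0},
  {"dx":0,"dy":-14,"dz":70,"rx":0,"ry":0,"rz":0},
])

```text
clock: 7.73
tcp_pos: [0.6001, -0.055, 0.0938]
orientation: [0.062, 3.133, 0.002]
contact_force: [-0.1, -0.2, 0.5]
grip_width: 0.0003
gripper_force: 0.0
```

send_rows([
  {"dx":-25,"dy":28,"dz":0,"rx":0,"ry":0,"rz":0},
  {"dx":-50,"dy":56,"dz":0,"rx":0,"ry":0,"rz":0},
  {"dx":-75,"dy":84,"dz":0,"rx":0,"ry":0,"rz":0},
  {"dx":-78,"dy":104,"dz":-10,"rx":0,"ry":0,"rz":0},
  {"dx":-78,"dy":104,"dz":-30,"rx":0,"ry":0,"rz":0},
], jaw=55)

```text
clock: 8.15
tcp_pos: [0.5183, 0.0555, 0.0598]
orientation: [0.05, 3.139, 0.007]
contact_force: [1.0, 0.9, -0.1]
grip_width: 0.0549
gripper_force: 0.0
```

Run:
```python
from h import *
o=r.get_obs();print(o['tcp_pos'],o['contact_force'],o['orientation'],o['grip_width'])
```

```text
[0.51830092 0.05549783 0.05983402] [ 1.00897309  0.89318529 -0.09505623] [0.05044094 3.13879433 0.00742131] 0.05494570407591012
```

send_rows([
  {"dx":0,"dy":-3,"dz":-25,"rx":0,"ry":0,"rz":0},
  {"dx":0,"dy":-3,"dz":-44,"rx":0,"ry":0,"rz":0},
  {"dx":0,"dy":-3,"dz":-44,"rx":0,"ry":0,"rz":0},
  {"dx":8,"dy":-3,"dz":-44,"rx":0,"ry":0,"rz":0},
  {"dx":15,"dy":-3,"dz":-44,"rx":0,"ry":0,"rz":0},
])

```text
clock: 8.57
tcp_pos: [0.5349, 0.0464, 0.0153]
orientation: [0.062, 3.14, 0.001]
contact_force: [-0.4, -1.1, 0.2]
grip_width: 0.0547
gripper_force: 0.0
```

send_rows([
  {"dx":3,"dy":0,"dz":0,"rx":0,"ry":0,"rz":0},
  {"dx":5,"dy":0,"dz":0,"rx":0,"ry":0,"rz":0},
  {"dx":7,"dy":0,"dz":0,"rx":0,"ry":0,"rz":0},
  {"dx":8,"dy":0,"dz":0,"rx":0,"ry":0,"rz":0},
  {"dx":8,"dy":0,"dz":0,"rx":0,"ry":0,"rz":0},
])

```text
clock: 8.98
tcp_pos: [0.5401, 0.0465, 0.0144]
orientation: [-0.061, -3.138, -0.001]
contact_force: [-5.4, -0.2, 3.3]
grip_width: 0.0548
gripper_force: 2.5
```

send_rows([
  {"dx":-10,"dy":0,"dz":0,"rx":0,"ry":0,"rz":0},
  {"dx":-22,"dy":0,"dz":10,"rx":0,"ry":0,"rz":0},
  {"dx":-22,"dy":0,"dz":45,"rx":0,"ry":0,"rz":0},
  {"dx":-22,"dy":0,"dz":85,"rx":0,"ry":0,"rz":0},
  {"dx":-22,"dy":0,"dz":85,"rx":0,"ry":0,"rz":0},
])

```text
clock: 9.4
tcp_pos: [0.5235, 0.0464, 0.1056]
orientation: [0.063, 3.13, 0.004]
contact_force: [1.4, -0.4, -1.0]
grip_width: 0.0552
gripper_force: 0.0
```

send_rows([
  {"dx":17,"dy":-35,"dz":0,"rx":0,"ry":0,"rz":0},
  {"dx":34,"dy":-70,"dz":0,"rx":0,"ry":0,"rz":0},
  {"dx":51,"dy":-105,"dz":0,"rx":0,"ry":0,"rz":0},
  {"dx":68,"dy":-140,"dz":0,"rx":0,"ry":0,"rz":0},
  {"dx":85,"dy":-175,"dz":0,"rx":0,"ry":0,"rz":0},
], jaw=0)

```text
clock: 9.82
tcp_pos: [0.6053, -0.1305, 0.0999]
orientation: [0.062, 3.139, -0.0]
contact_force: [0.2, -0.2, -0.6]
grip_width: -0.0003
gripper_force: 0.0
```

send_rows([
  {"dx":17,"dy":-35,"dz":0,"rx":0,"ry":0,"rz":0},
  {"dx":34,"dy":-70,"dz":0,"rx":0,"ry":0,"rz":0},
  {"dx":38,"dy":-74,"dz":0,"rx":0,"ry":0,"rz":0},
  {"dx":38,"dy":-74,"dz":0,"rx":0,"ry":0,"rz":0},
])

```text
clock: 10.15
tcp_pos: [0.6431, -0.2069, 0.0997]
orientation: [0.07, 3.139, -0.004]
contact_force: [0.2, -1.0, -0.2]
grip_width: -0.0
gripper_force: 0.0
```

Run:
```python
from h import *
o=r.get_obs();print(o['tcp_pos'],o['contact_force'],o['orientation'],o['grip_width'])
f,P=look('top')
cv2.imwrite('pics/top4.png',cv2.resize(f['frame'][180:280,245:410],None,fx=4.8,fy=4.8,interpolation=cv2.INTER_CUBIC))
```

```text
[ 0.64307823 -0.20693206  0.09969881] [ 0.1683141  -0.98256215 -0.18668432] [ 0.06978473  3.13885216 -0.00393129] -4.643762329213502e-05
```

View pics/top4.png

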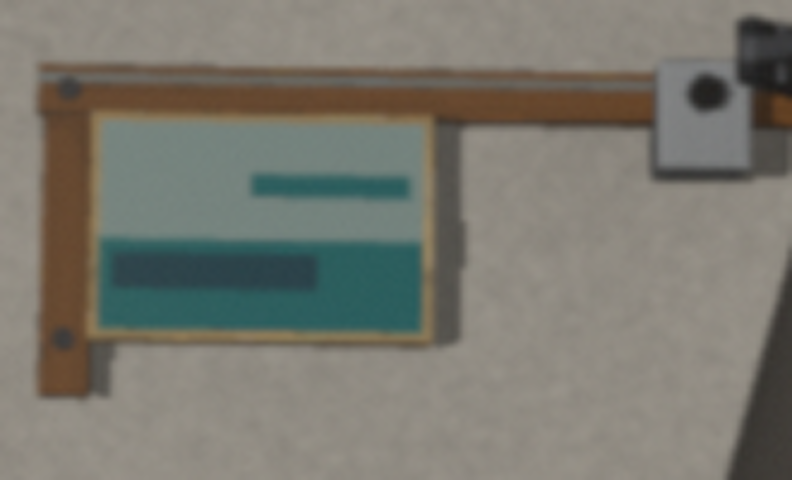

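Top crop: the panel is flush along both fences, with no dark gap. The stop is at u 655–750 and the fingers are behind it. Now I lower and push.

send_rows([
  {"dx":-1,"dy":2,"dz":-30,"rx":0,"ry":0,"rz":0},
  {"dx":-1,"dy":2,"dz":-55,"rx":0,"ry":0,"rz":0},
  {"dx":-1,"dy":2,"dz":-62,"rx":0,"ry":0,"rz":0},
  {"dx":-1,"dy":2,"dz":-62,"rx":0,"ry":0,"rz":0},
  {"dx":-1,"dy":5,"dz":-62,"rx":0,"ry":0,"rz":0},
])

```text
clock: 10.62
tcp_pos: [0.6416, -0.1974, 0.0379]
orientation: [-0.061, -3.141, 0.0]
contact_force: [-0.1, 0.0, 0.9]
grip_width: -0.0002
gripper_force: 0.0
```

send_rows([
  {"dx":0.2,"dy":6,"dz":0,"rx":0,"ry":0,"rz":0},
  {"dx":0.4,"dy":12,"dz":0,"rx":0,"ry":0,"rz":0},
  {"dx":0.6,"dy":18,"dz":0,"rx":0,"ry":0,"rz":0},
  {"dx":0.8,"dy":24,"dz":0,"rx":0,"ry":0,"rz":0},
  {"dx":1,"dy":30,"dz":0,"rx":0,"ry":0,"rz":0},
])

```text
clock: 11.03
tcp_pos: [0.6434, -0.1675, 0.0382]
orientation: [0.062, 3.139, -0.001]
contact_force: [0.5, -2.7, 1.4]
grip_width: -0.0
gripper_force: 0.9
```

send_rows([
  {"dx":0.2,"dy":6,"dz":0,"rx":0,"ry":0,"rz":0},
  {"dx":0.4,"dy":12,"dz":0,"rx":0,"ry":0,"rz":0},
  {"dx":0.6,"dy":18,"dz":0,"rx":0,"ry":0,"rz":0},
  {"dx":0.8,"dy":24,"dz":0,"rx":0,"ry":0,"rz":0},
  {"dx":1,"dy":30,"dz":0,"rx":0,"ry":0,"rz":0},
])

```text
clock: 11.45
tcp_pos: [0.6437, -0.1372, 0.0372]
orientation: [-0.062, -3.141, 0.0]
contact_force: [0.3, -1.4, 0.9]
grip_width: -0.0001
gripper_force: 0.9
```

send_rows([
  {"dx":0.2,"dy":6,"dz":0,"rx":0,"ry":0,"rz":0},
  {"dx":0.4,"dy":12,"dz":0,"rx":0,"ry":0,"rz":0},
  {"dx":0.6,"dy":18,"dz":0,"rx":0,"ry":0,"rz":0},
  {"dx":0.8,"dy":24,"dz":0,"rx":0,"ry":0,"rz":0},
  {"dx":1,"dy":30,"dz":0,"rx":0,"ry":0,"rz":0},
])

```text
clock: 11.87
tcp_pos: [0.6448, -0.1071, 0.0373]
orientation: [0.062, 3.141, -0.0]
contact_force: [1.5, -2.6, -0.1]
grip_width: 0.0003
gripper_force: 0.9
```

send_rows([
  {"dx":0.2,"dy":4,"dz":0,"rx":0,"ry":0,"rz":0},
  {"dx":0.4,"dy":7,"dz":0,"rx":0,"ry":0,"rz":0},
  {"dx":0.5,"dy":9,"dz":0,"rx":0,"ry":0,"rz":0},
  {"dx":0.6,"dy":11,"dz":0,"rx":0,"ry":0,"rz":0},
  {"dx":0.6,"dy":13,"dz":0,"rx":0,"ry":0,"rz":0},
])

```text
clock: 12.28
tcp_pos: [0.6452, -0.0949, 0.0373]
orientation: [-0.062, -3.141, 0.0]
contact_force: [0.9, -1.5, 1.1]
grip_width: -0.0
gripper_force: 0.8
```

send_rows([
  {"dx":0,"dy":1,"dz":0,"rx":0,"ry":0,"rz":0},
  {"dx":0,"dy":2,"dz":0,"rx":0,"ry":0,"rz":0},
  {"dx":0,"dy":3,"dz":0,"rx":0,"ry":0,"rz":0},
  {"dx":0,"dy":4,"dz":0,"rx":0,"ry":0,"rz":0},
  {"dx":0,"dy":5,"dz":0,"rx":0,"ry":0,"rz":0},
])

```text
clock: 12.7
tcp_pos: [0.6454, -0.0898, 0.0373]
orientation: [0.062, 3.141, -0.0]
contact_force: [1.2, -2.1, -0.3]
grip_width: -0.0
gripper_force: 0.8
```

send_rows([
  {"dx":0,"dy":1,"dz":0,"rx":0,"ry":0,"rz":0},
  {"dx":0,"dy":2,"dz":0,"rx":0,"ry":0,"rz":0},
  {"dx":0,"dy":3,"dz":0,"rx":0,"ry":0,"rz":0},
  {"dx":0,"dy":4,"dz":0,"rx":0,"ry":0,"rz":0},
])

```text
clock: 13.03
tcp_pos: [0.6454, -0.0859, 0.0373]
orientation: [0.062, 3.141, -0.0]
contact_force: [2.6, -5.1, -0.7]
grip_width: -0.0001
gripper_force: 2.6
```

send_rows([
  {"dx":0,"dy":1,"dz":0,"rx":0,"ry":0,"rz":0},
  {"dx":0,"dy":1.5,"dz":0,"rx":0,"ry":0,"rz":0},
  {"dx":0,"dy":1.5,"dz":0,"rx":0,"ry":0,"rz":0},
])

```text
clock: 13.28
tcp_pos: [0.6453, -0.0859, 0.0373]
orientation: [0.063, 3.14, -0.003]
contact_force: [1.3, -5.9, -1.8]
grip_width: -0.0001
gripper_force: 2.5
```

send_rows([
  {"dx":0,"dy":-6,"dz":0,"rx":0,"ry":0,"rz":0},
  {"dx":0,"dy":-15,"dz":0,"rx":0,"ry":0,"rz":0},
  {"dx":0,"dy":-20,"dz":30,"rx":0,"ry":0,"rz":0},
  {"dx":0,"dy":-35,"dz":65,"rx":0,"ry":0,"rz":0},
  {"dx":0,"dy":-70,"dz":80,"rx":0,"ry":0,"rz":0},
])

```text
clock: 13.7
tcp_pos: [0.6477, -0.1492, 0.1206]
orientation: [0.05, 3.138, 0.006]
contact_force: [2.4, -0.3, 0.3]
grip_width: -0.0004
gripper_force: 0.0
```

send_rows([
  {"dx":0,"dy":-40,"dz":10,"rx":0,"ry":0,"rz":0},
  {"dx":0,"dy":-80,"dz":20,"rx":0,"ry":0,"rz":0},
  {"dx":0,"dy":-100,"dz":30,"rx":0,"ry":0,"rz":0},
  {"dx":0,"dy":-100,"dz":30,"rx":0,"ry":0,"rz":0},
])

```text
clock: 14.03
tcp_pos: [0.644, -0.2632, 0.1501]
orientation: [0.076, 3.138, -0.008]
contact_force: [-0.1, -1.1, 0.2]
grip_width: 0.0001
gripper_force: 0.0
```

Run:
```python
from h import *
f,P=look('top')
cv2.imwrite('pics/top5.png',cv2.resize(f['frame'][180:280,245:410],None,fx=4.8,fy=4.8,interpolation=cv2.INTER_CUBIC))
f,P=look('side')
cv2.imwrite('pics/side5.png',cv2.resize(f['frame'][190:310,270:430],None,fx=4.8,fy=4.8,interpolation=cv2.INTER_CUBIC))
```

```text
(no output)
```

View pics/top5.png

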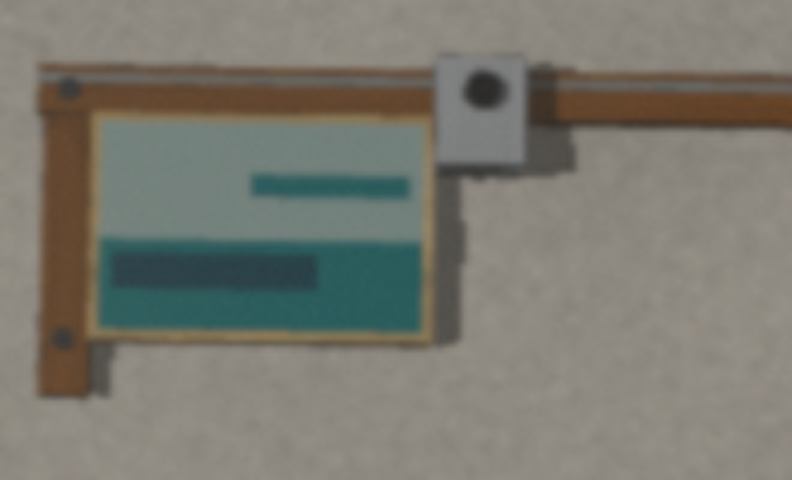

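View pics/side5.png

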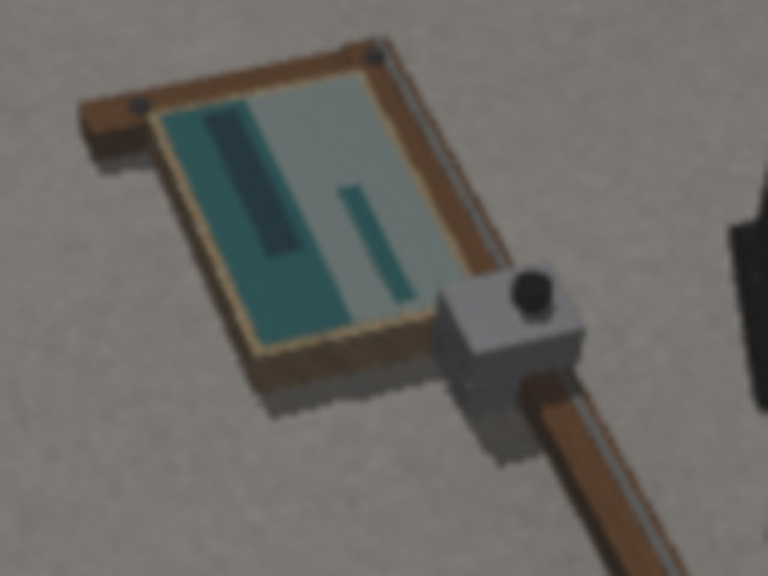

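In both views the panel is flush in the corner, and the stop (u≈437 in the top view) rests against its end. The gripper is clear of everything.

```bash
python3 -c "
from bench import r
print(r.hand_in())"
```

```text
the job is handed in; nothing more can be done
None
```

The panel sits flush against both fences with the sliding stop resting against its other end; the jar, tape and eraser were left alone, and I handed the job in at about 14 s with the gripper clear.

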